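Open the chamber vacuum sealer by its paired lid release

ROBOT

A 7-joint arm with a two-finger parallel gripper is mounted at the origin on a cart in front of the work surface, level with it; the furniture and walls round the work are solid. World frame = base frame: x ahead of the robot, y to its left, z up, the work surface at z = 0. Lengths are in mm, angles in rad, forces in N, time in s.
With the tool pointing down it reaches from about 425 to 825 mm from the base axis. Payload 3.6 kg.
Tool frame: the origin (TCP) lies on the centre line of the jaws, within the pads' length; the fingertips stand bot.nose_length ahead of it and the grasp point (between the pads) lies 5 mm behind it (bot.nose_length is the distance from the TCP to the fingertips, in mm); z points along the fingers, y is the direction in which the jaws open and shut (so a half turn about z gives the same grasp; the last joint's range is limited). The gripper opens to 85 mm and grips with 20 to 120 N. Pads are 22 mm wide; open, the fingers measure 114 mm over their backs; the gripper's body (76 mm by 85 mm) begins 54 mm behind the grasp point. The pads swing forward as they close: fully open they stand 13 mm farther back than shut.
Start: joints at [-1.347, 0.615, -0.013, 1.423, 0.008, 1.103, -0.04], TCP at [161.285, 629.644, 245.297] pointing down, gripper open.
Joint ranges: [-3.12, 3.12], [-0.3, 2.06], [-1.34, 1.32], [0.26, 2.42], [-1.36, 4.5], [0.01, 1.98], [-2.84, 2.84]. Speed limits (rad/s): [2.79, 2.79, 3.14, 3.14, 3.14, 3.14, 3.14].

INTERFACE

Orientations are given as a unit quaternion [x, y, z, w].
In Python, from plant import bot gives the robot as it stands. The module is installed in compiled form; this text tells all that it offers.
- The arm moves only by the shell command python3 -m pendant 'ROWS' [FORCE]. ROWS is JSON, a list of rows, each a list of 7 numbers: the opening, from 0 (shut) to 1 (fully open), then the shift along the tool's x, y, z in units of 150 mm (1.0 is 150 mm), then the turn, a rotation vector about the tool's x, y, z in units of pi rad (1.0 is pi rad). A call has 1 to 12 rows; each row is the pose to reach, as a shift and turn from the pose commanded when the call began, along the tool's axes at that moment, turning the shorter way round; what a row does not reach only later rows make up. A row lasts 1/12 s, in which the tool goes at most 41.7 mm and 7.16 degrees, less where a joint would pass 70% of its speed; a pose out of reach is approached as far as the arm can. A call with a number of a shift or a turn outside -1 to 1 is refused whole. A call with a gripper value outside its range is refused whole. The fingers move at their own pace and stop on an object; FORCE is the grip in N (left out, the last holds). Time passes only in rows, so rows that repeat a pose let the fingers close. It gives the time, the measured TCP pose, the force and the opening at its end, in the units of the state.
- bot.sense(): the state, without advancing time (a new reading comes with each control period).
- bot.camera(name): name is "side" or "top" or "wrist"; returns a dict with "pixels" (384x512x3 uint8, blue, green, red), "mtx" (3x3 intrinsics, pixels), "view" (4x4, takes a point from world to camera coordinates). Camera axes: x right, y down, z forward; pixel columns grow to the right and rows downward; lengths in mm; the calibration is good to about 2 mm. A picture is of the moment at which its call begins. There is no depth.
- bot.hand_in(): hands the job in, once; it reports no verdict.
The state is a dict: "time": time; "joint_positions": joint angles; "qd": joint speeds; "joint_torque": joint torques, N m; "tool_pos": TCP position; "tcp_rot": TCP orientation; "force": force on the tool from outside, world axes, zero at the start; "torque": the same for the moment, N m; "grip_width": finger opening in mm.
Only numpy, scipy, OpenCV 4.12 (cv2) and the standard library are available. Lean on these libraries where they do the work, as an engineer would, in place of code of your own. Each camera call takes 0.05 s, during which the arm holds its last target.

TASK

Open the vacuum sealer so that its gasket can air: press its two lid-release buttons down together, one fingertip on each, and keep both fully down until the lid has swung all the way up by itself (some 5 seconds; let go early and a catch takes the lid again), then let go and move clear. Do not push or lift the lid yourself, pick nothing up, and leave the things that stand around and on the machine where they are.

Things in the scene. Friction and masses are not known exactly. Their poses are not given: they have to be found in the camera images.
- sealer: compact steel chamber vacuum sealer, 275 mm deep, 340 wide, fixed. Origin on the table under it; x to its back, y to its left seen from the front, z up. Its front ledge (x -155 to -45 mm, 85 mm high) carries, left to right, a loose kitchen timer, the two buttons and a gauge (52 mm wide, to 93 mm high, at y = -122 mm); from x = -45 mm back lies the shut lid, top 116 mm above the table
- button_left: left lid-release button: rectangular black cap, 36 mm front to back, 38 mm wide, standing 13 mm proud of the ledge. Origin at the centre of its top face, 98 mm above the table when up; axes as the sealer's. It lies at x = -115 mm, y = +39 mm of the sealer; the two buttons are 78 mm apart centre to centre (40 mm between the caps, 116 mm over both)
- button_right: right lid-release button, the same, at x = -115 mm, y = -39 mm of the sealer
- plunger_left (a joint): travel of the left button in m: 0 up, 0.008 fully down. It moves straight down on a spring: 1.2 N to start it, 3 N when fully down; it springs back up when let go. Its hook lets go of the lid at about 0.005
- plunger_right (a joint): the same for the right button; both must be down at once, since either hook alone holds the lid
- lid_hinge (a joint): angle of the lid in rad: 0 shut and caught, 1.25 fully up. With both buttons down the spring raises the damped lid at about 0.2 to 0.3 rad/s; a button let go early: a safety catch takes the lid again at about 0.1 rad (press both again). It stays up once it is up
- lid: lid: aluminium frame with a clear window, 150 mm deep, 340 wide, 18 thick. Origin on its hinge line, at x = 105, z = 88 mm of the sealer; x from its front edge to the hinge. The front edge, 70 mm behind the button centres when shut, swings up and back, away from the buttons, to 240 mm above the table
- kitchen_timer: round wind-up kitchen timer, 65 mm wide, 46 mm high, standing on the sealer's front ledge, left of the two buttons (about 130 mm left of the ledge's middle); loose, to be left alone. Origin at the centre of its underside
- pepper_jar: square-shouldered pepper jar with a yellow lid, 45 mm wide, 100 mm high; loose, to be left alone. Origin at the centre of its underside
- salt_shaker: salt shaker with a domed grey top, 44 mm wide, 90 mm high; loose, to be left alone. Origin at the centre of its underside
- spice_jar: small square jar of amber powder with a pink lid, 37 x 46 mm, 74 mm high; loose, to be left alone. Origin at the centre of its underside
- probe: digital probe thermometer lying flat, 188 x 30 mm, 17 mm high; loose, to be left alone. Origin at the centre of its underside

How it is judged:
By the outcome, as a careful person would: the job done as asked, in the order asked, and still so for the second after the job is handed in, with the robot touching nothing.
It also fails if it takes over 45 s, if anything falls off the work surface, if the arm or the gripper's body presses on something with over 40 N, if the wrist force passes 120 N, or if a joint passes its speed limit or range.

## Working session

There is one attempt and no reset: what is moved stays moved. The work goes in short steps, Python scripts to look and compute and a shell command to move; the robot and the scene stay as the last step left them, time stands still between calls to the robot, and variables do not carry over. Pictures are saved under pics/ and viewed, and the job is handed in when it is done.

```bash
mkdir -p pics; python3 - <<'E'
from plant import bot
import cv2
print(bot.sense(), bot.nose_length)
for n in("side","top","wrist"):
    c=bot.camera(n); cv2.imwrite(f"pics/{n}0.png",c["pixels"]); print(n,c["mtx"].tolist(),c["view"].round(4).tolist())
E
```

```text
{'time': 0.0, 'joint_positions': array([-1.34650933,  0.61591267, -0.01261873,  1.42488665,  0.00810629,
        1.10340331, -0.04039155]), 'qd': array([-0.00140342,  0.00016797, -0.0008511 ,  0.00036291,  0.0003725 ,
        0.00028476,  0.00141706]), 'joint_torque': array([ 2.40191099e-05, -4.69205439e+01,  2.58989437e-01, -1.71031594e+01,
        9.86582832e-03,  9.60383884e-03,  8.01236411e-07]), 'tool_pos': array([161.11940777, 628.96777015, 244.14640102]), 'tcp_rot': array([ 1.25025535e-01,  9.92152699e-01, -1.27221273e-03, -1.39607150e-04]), 'force': array([-0.52262704,  0.85669101,  0.4170838 ]), 'torque': array([ 0.06225328, -0.01953453, -0.02355769]), 'grip_width': 85.59381525126996} 14.0
side [[414.2439244971732, 0.0, 251.64715210411097], [0.0, 414.2439244971732, 194.99575040560535], [0.0, 0.0, 1.0]] [[0.8726, -0.4885, -0.0017, -451.0462], [-0.377, -0.6711, -0.6384, 314.7258], [0.3107, 0.5577, -0.7697, 1025.905], [0.0, 0.0, 0.0, 1.0]]
top [[373.94057368440116, 0.0, 255.112460095639], [0.0, 373.94057368440116, 198.8477133637795], [0.0, 0.0, 1.0]] [[-0.0128, -0.9998, -0.0141, 52.0281], [-0.9887, 0.0147, -0.1493, 577.7161], [0.1494, 0.012, -0.9887, 1121.365], [0.0, 0.0, 0.0, 1.0]]
wrist [[267.4500506480906, 0.0, 254.32976894603286], [0.0, 267.4500506480906, 195.75090264928716], [0.0, 0.0, 1.0]] [[0.2476, 0.9689, -0.0029, -649.0684], [0.9223, -0.2348, 0.307, -40.4533], [0.2967, -0.0787, -0.9517, 380.3113], [0.0, 0.0, 0.0, 1.0]]
```

View pics/top0.png

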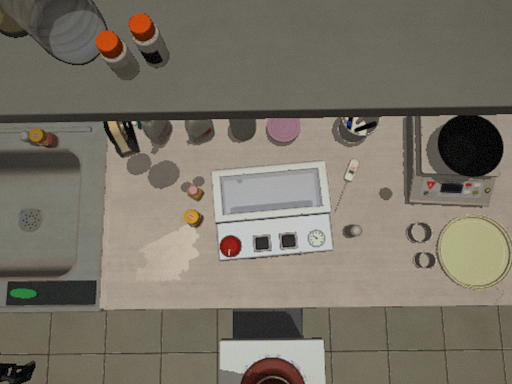

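View pics/side0.png

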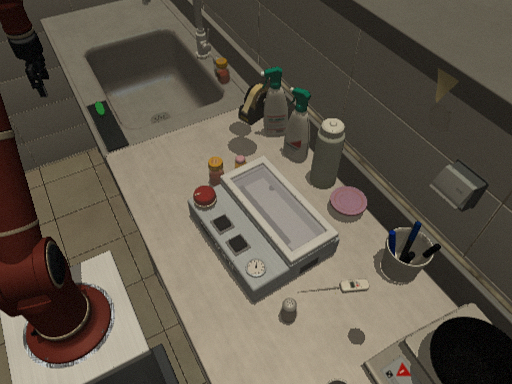

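View pics/wrist0.png

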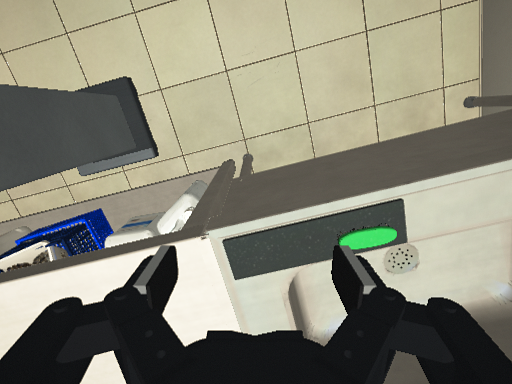

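The top view shows the sealer at about (272,210), with the buttons at (262,242) and (289,240), the timer at (230,246) and the gauge at (316,238). The side view has the buttons at (223,224) and (238,243). I'll zoom in for accurate measurement.

```bash
python3 - <<'E'
import cv2
t=cv2.imread("pics/top0.png")[150:270,175:375]; s=cv2.imread("pics/side0.png")[150:310,170:350]
cv2.imwrite("pics/topz.png",cv2.resize(t,None,fx=4,fy=4,interpolation=cv2.INTER_CUBIC))
cv2.imwrite("pics/sidez.png",cv2.resize(s[:130,:],None,fx=4,fy=4,interpolation=cv2.INTER_CUBIC))
E
```

```text
(no output)
```

View pics/topz.png

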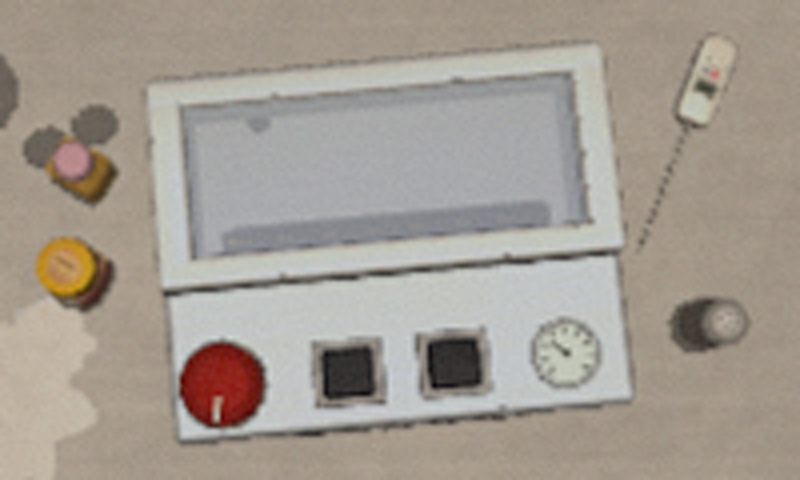

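View pics/sidez.png

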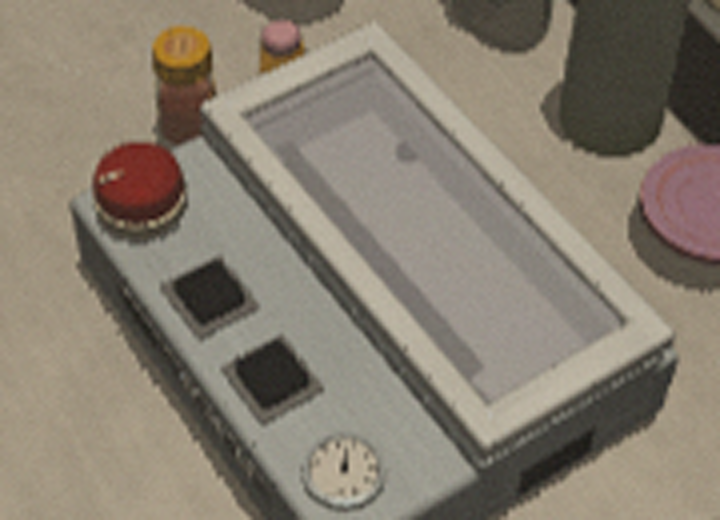

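The zoom shows the cap centres at about (349,373) and (456,362) in the top zoom, and (212,291) and (272,373) in the side zoom. The lid and ledge corners are clear in both, so I'll fit the sealer pose to all of them.

```bash
cat > h.py <<'E'
import numpy as np
from plant import bot
def proj(c,P):
    P=np.atleast_2d(P); q=(c["view"][:3,:3]@P.T).T+c["view"][:3,3]; p=(c["mtx"]@q.T).T; return p[:,:2]/p[:,2:]
E
python3 - <<'E'
from h import *
from scipy.optimize import least_squares
T=bot.camera("top");S=bot.camera("side")
L=[(-45,170,116),(-45,-170,116),(105,-170,116),(105,170,116),(-155,170,85),(-155,-170,85),(-115,39,98),(-115,-39,98)]
tp=np.array([(162,290),(624,247),(601,43),(148,85),(180,440),(633,400),(349,373),(456,362)])
sp=np.array([(205,108),(485,447),(673,335),(372,25),None,None,(212,291),(272,373)],dtype=object)
tp=(tp+.5)/4-.5+[175,150]
si=[0,1,2,3,6,7]; sp=(np.array([sp[i] for i in si],float)+.5)/4-.5+[170,150]
L=np.array(L,float)
def W(p,P):
    c,s=np.cos(p[2]),np.sin(p[2]); return P@np.array([[c,-s,0],[s,c,0],[0,0,1]]).T+[p[0],p[1],0]
for use in("both","top","side"):
    def f(p):
        a=(proj(T,W(p,L))-tp).ravel(); b=(proj(S,W(p,L[si]))-sp).ravel()
        return {"both":np.r_[a,b],"top":a,"side":b}[use]
    r=least_squares(f,[550,0,0.]); print(use,r.x, W(r.x,L[6:]).round(1).tolist(), np.abs(r.fun).max())
    if use=="both": print(r.fun.reshape(-1,2).round(1).tolist())
c=bot.camera("wrist");R=c["view"][:3,:3]; print("wristcam pos",-R.T@c["view"][:3,3])
s=bot.sense(); from scipy.spatial.transform import Rotation as Ro; print(Ro.from_quat(s["tcp_rot"]).as_matrix().round(3), s["tool_pos"],s["time"])
E
```

```text
both [ 5.59169420e+02 -5.71200055e+00  7.57303276e-02] [[441.5, 24.5, 98.0], [447.4, -53.3, 98.0]] 1.4979066509910126
[[-0.2, -0.2], [1.2, 0.1], [0.9, 0.9], [-0.3, 0.7], [-0.7, 0.5], [1.4, 0.2], [0.3, -0.5], [0.2, -0.2], [-1.5, -1.3], [0.5, 0.6], [0.6, 0.1], [0.1, -1.1], [-0.3, -1.3], [0.4, -1.3]]
top [ 5.59758630e+02 -4.66312689e+00  7.67010505e-02] [[442.1, 25.4, 98.0], [448.1, -52.4, 98.0]] 1.1037577276381398
side [ 5.58158825e+02 -7.35351925e+00  7.62221417e-02] [[440.5, 22.8, 98.0], [446.5, -55.0, 98.0]] 1.580806727042102
wristcam pos [ 85.20422397 649.46676847 372.96944222]
[[-0.969  0.248 -0.   ]
 [ 0.248  0.969 -0.001]
 [ 0.    -0.001 -1.   ]] [161.21513035 629.43579543 244.90603458] 0.3
```

```bash
python3 -m pendant '[[0.75,-0.22,0,0,0,0,-0.035],[0.75,-0.45,0,0,0,0,-0.07],[0.75,-0.68,0,0,0,0,-0.104],[0.75,-0.9,0,0,0,0,-0.104],[0.75,-0.9,0,0,0,0,-0.104],[0.75,-0.9,0,0,0,0,-0.104]]'
python3 - <<'E'
from h import *
from scipy.spatial.transform import Rotation as Ro
s=bot.sense(); print(s["tool_pos"],Ro.from_quat(s["tcp_rot"]).as_matrix().round(3).tolist(),s["joint_positions"].round(3),s["grip_width"],s["time"],s["force"])
E
```

```text
time: 0.8
tool_pos: [295.9, 594.4, 244.9]
tcp_rot: [-0.035, 0.999, -0.001, 0.001]
force: [-1.5, 0.1, -0.8]
grip_width: 63.9
[295.88197264 594.43742824 244.92749397] [[-0.998, -0.069, 0.001], [-0.069, 0.998, -0.001], [-0.001, -0.001, -1.0]] [-1.092  0.64  -0.093  1.376  0.063  1.129  0.447] 63.93174065969587 0.8 [-1.50242053  0.10988528 -0.81796799]
```

```bash
python3 -m pendant '[[0.75,-0.2,-0.2,0,0,0,0],[0.75,-0.4,-0.4,0,0,0,0],[0.75,-0.5,-0.65,0,0,0,0],[0.75,-0.55,-0.9,0,0,0,0],[0.75,-0.55,-1,0,0,0,0]]'
python3 -m pendant '[[0.75,0,-0.25,0,0,0,0],[0.75,0,-0.5,0,0,0,0],[0.75,0,-0.75,0,0,0,0],[0.75,0,-1,0,0,0,0]]'
python3 -m pendant '[[0.75,0,-0.25,0,0,0,0],[0.75,0,-0.5,0,0,0,0],[0.75,0,-0.75,0,0,0,0],[0.75,0,-1,0,0,0,0]]'
python3 -m pendant '[[0.75,0,-0.25,0,0,0,0],[0.75,0,-0.5,0,0,0,0],[0.75,0,-0.75,0,0,0,0],[0.75,0,-1,0,0,0,0],[0.75,0,-1,0,0,0,0],[0.75,0,-1,0,0,0,0]]'
python3 - <<'E'
from h import *
import cv2
from scipy.spatial.transform import Rotation as Ro
s=bot.sense(); print(s["tool_pos"],Ro.from_quat(s["tcp_rot"]).as_matrix().round(4).tolist(),s["joint_positions"].round(3),s["time"])
cv2.imwrite("pics/wrist1.png",bot.camera("wrist")["pixels"])
E
```

```text
time: 1.22
tool_pos: [388.8, 447.0, 245.2]
tcp_rot: [-0.034, 0.999, -0.002, 0.001]
force: [1.0, -0.6, -0.2]
grip_width: 64.0
time: 1.55
tool_pos: [395.6, 303.1, 245.4]
tcp_rot: [-0.04, 0.999, 0.0, -0.0]
force: [0.1, -0.0, 0.4]
grip_width: 64.0
time: 1.88
tool_pos: [407.5, 153.7, 245.6]
tcp_rot: [-0.04, 0.999, 0.001, 0.0]
force: [1.4, -0.4, -0.8]
grip_width: 64.0
time: 2.38
tool_pos: [419.7, 3.4, 245.5]
tcp_rot: [-0.036, 0.999, 0.0, 0.0]
force: [0.2, 1.2, 0.6]
grip_width: 64.1
[419.73662935   3.40920369 245.54345215] [[-0.9974, -0.0725, 0.0004], [-0.0725, 0.9974, 0.0003], [-0.0004, 0.0003, -1.0]] [-0.065  0.262  0.006  2.043 -0.003  0.836  1.586] 2.3833
```

View pics/wrist1.png

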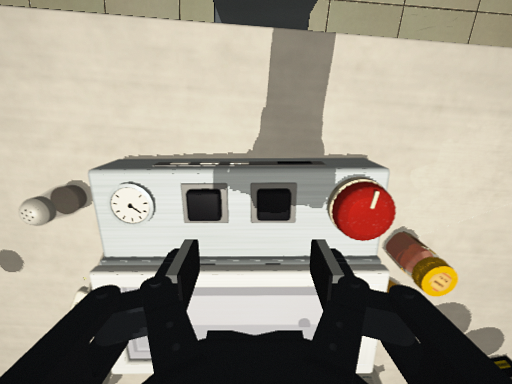

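The wrist view shows the right cap at about (205,205), the left cap at (273,204), the gauge at (132,205) and the timer at (362,210). I'll back-project the cap centres at z=98 to cross-check.

```bash
python3 - <<'E'
from h import *
import cv2
def back(c,uv,z):
    R=c["view"][:3,:3];o=-R.T@c["view"][:3,3];d=R.T@np.linalg.inv(c["mtx"])@[*uv,1]; return o+d*(z-o[2])/d[2]
c=bot.camera("wrist"); g=c["pixels"]; m=(g.max(2)<60).astype(np.uint8)
n,_,st,ce=cv2.connectedComponentsWithStats(m)
P=[]
for i in range(1,n):
    if 400<st[i,4]<3000: print(st[i],ce[i].round(1))
for b in([187,188,222,221],[256,188,291,220]): pass
for i in range(1,n):
    if 400<st[i,4]<3000 and 150<ce[i][1]<240 and 170<ce[i][0]<310:
        P.append(back(c,ce[i],98)); print(P[-1].round(1))
s=bot.sense();print(s["tool_pos"])
cv2.imwrite("pics/w1z.png",cv2.resize(g[150:280,90:290],None,fx=4,fy=4,interpolation=cv2.INTER_CUBIC))
E
```

```text
[ 213    0  103   30 2459] [265.4  12.3]
[ 184  188   36   32 1048] [201.6 204. ]
[ 255  188   34   32 1059] [271.2 203.5]
[443.9 -50.3  98. ]
[437.6  25.7  98. ]
[419.74897026   6.18091905 245.42145475]
```

View pics/w1z.png

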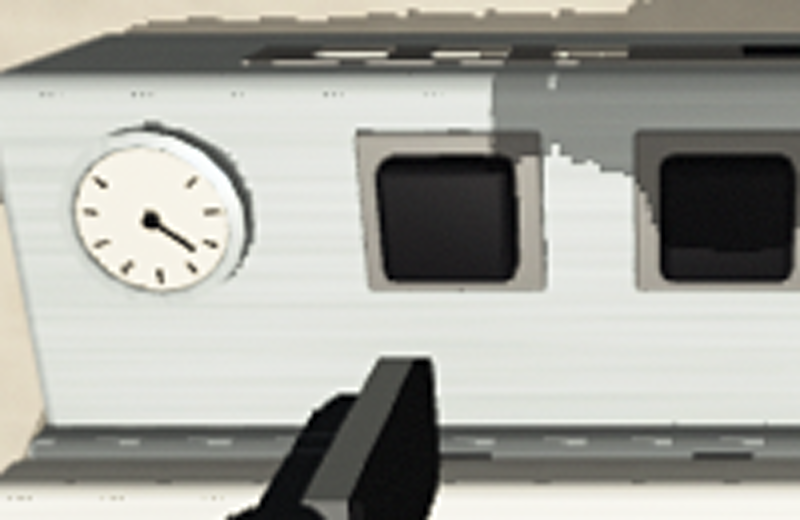

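```bash
python3 -m pendant '[[0.75,-0.15,-0.135,0,0,0,0],[0.75,-0.15,-0.135,0.15,0,0,0],[0.75,-0.15,-0.135,0.35,0,0,0],[0.75,-0.15,-0.135,0.55,0,0,0],[0.75,-0.15,-0.135,0.7,0,0,0],[0.75,-0.15,-0.135,0.75,0,0,0],[0.75,-0.15,-0.135,0.75,0,0,0],[0.75,-0.15,-0.135,0.75,0,0,0],[0.75,-0.15,-0.135,0.75,0,0,0],[0.75,-0.15,-0.135,0.75,0,0,0]]'
python3 - <<'E'
from h import *
import cv2
s=bot.sense(); print(s["tool_pos"],s["joint_positions"].round(3),s["force"],s["qd"].round(3))
for n in("wrist","side"):cv2.imwrite(f"pics/{n}2.png",bot.camera(n)["pixels"])
i=cv2.imread("pics/side2.png")[130:330,130:360]; cv2.imwrite("pics/side2z.png",cv2.resize(i,None,fx=3,fy=3,interpolation=cv2.INTER_CUBIC)[:600])
print(bot.sense()["tool_pos"])
E
```

```text
time: 3.32
tool_pos: [444.9, -13.9, 134.2]
tcp_rot: [-0.038, 0.999, 0.0, 0.002]
force: [0.1, -1.5, -0.1]
grip_width: 63.9
[444.92658561 -13.92564825 134.18373099] [-0.024  0.475  0.009  2.125 -0.008  0.539  1.639] [ 0.07250189 -1.48214255 -0.07647567] [ 0.005  0.     0.003  0.007 -0.001 -0.002  0.   ]
[444.60977459 -14.24611213 133.93248302]
```

View pics/wrist2.png

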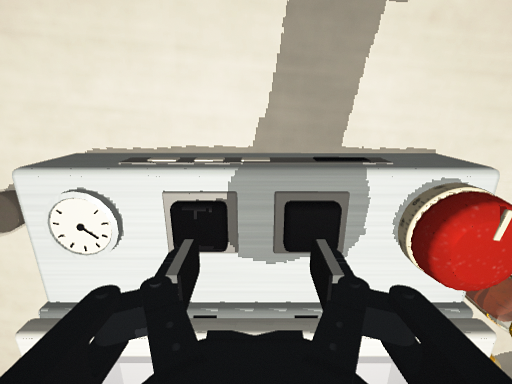

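View pics/side2z.png

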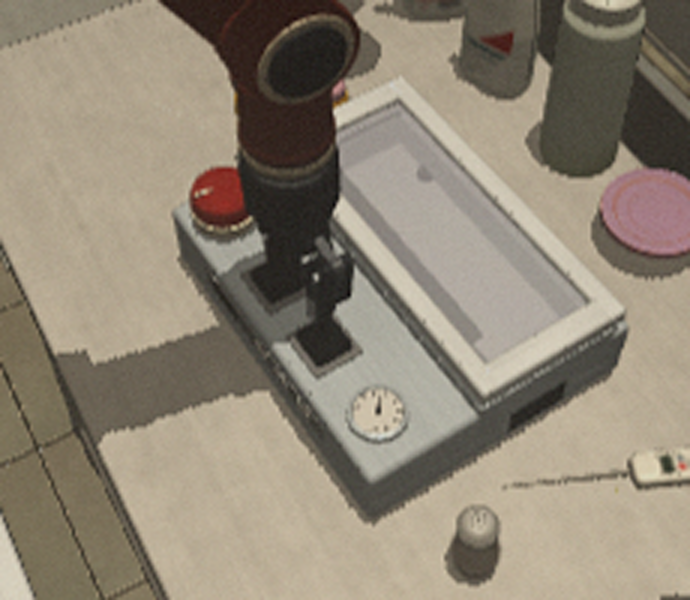

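Fingertips at about (190,245) and (322,245) sit symmetrically over the caps at (199,225) and (313,225), and the side view agrees. I'll descend in small steps, watching the force.

```bash
python3 - <<'E'
from h import *
s=bot.sense(); c=bot.camera("wrist"); p=s["tool_pos"]
from scipy.spatial.transform import Rotation as Ro
R=Ro.from_quat(s["tcp_rot"]).as_matrix()
for z in (p[2]-8,98):
  for y in(39,-39):
    q=p+R@[0,y,0];q[2]=z; print(z,proj(c,q).round(1))
E
python3 -m pendant '[[0.75,0,0,0.03,0,0,0],[0.75,0,0,0.06,0,0,0],[0.75,0,0,0.1,0,0,0],[0.75,0,0,0.1,0,0,0],[0.75,0,0,0.1,0,0,0]]'
python3 -m pendant '[[0.75,0,0,0.02,0,0,0],[0.75,0,0,0.03,0,0,0],[0.75,0,0,0.03,0,0,0],[0.75,0,0,0.03,0,0,0]]'
```

```text
125.93248301912558 [[321.5 253. ]]
125.93248301912558 [[185.8 252.9]]
98 [[311.6 231.8]]
98 [[195.9 231.7]]
time: 3.88
tool_pos: [443.4, -14.4, 117.2]
tcp_rot: [-0.038, 0.999, 0.0, -0.001]
force: [0.2, 0.1, 0.9]
grip_width: 64.2
time: 4.22
tool_pos: [443.8, -14.3, 113.2]
tcp_rot: [-0.038, 0.999, -0.0, -0.0]
force: [0.7, -0.7, 0.6]
grip_width: 64.0
```

```bash

python3 -m pendant '[[0.75,0.01,0,0,0,0,0],[0.75,0.01,0,0.02,0,0,0],[0.75,0.01,0,0.02,0,0,0],[0.75,0.01,0,0.02,0,0,0]]'
python3 -m pendant '[[0.75,0,0,0.02,0,0,0],[0.75,0,0,0.02,0,0,0],[0.75,0,0,0.02,0,0,0]]'
python3 -m pendant '[[0.75,0,0,0.02,0,0,0],[0.75,0,0,0.02,0,0,0],[0.75,0,0,0.02,0,0,0]]'
python3 - <<'E'
from h import *
import cv2
s=bot.sense(); print(s["tool_pos"],s["force"],s["torque"])
for n in("wrist","side"):cv2.imwrite(f"pics/{n}3.png",bot.camera(n)["pixels"])
i=cv2.imread("pics/side3.png")[180:280,170:290]; cv2.imwrite("pics/side3z.png",cv2.resize(i,None,fx=5,fy=5,interpolation=cv2.INTER_CUBIC))
E
```

```text
time: 4.55
tool_pos: [442.2, -14.5, 110.2]
tcp_rot: [-0.038, 0.999, -0.0, -0.0]
force: [0.8, 0.3, -0.5]
grip_width: 64.3
time: 4.8
tool_pos: [442.3, -14.5, 107.2]
tcp_rot: [-0.038, 0.999, -0.0, -0.0]
force: [-0.5, -0.5, -0.6]
grip_width: 63.7
time: 5.05
tool_pos: [442.6, -14.5, 104.4]
tcp_rot: [-0.038, 0.999, -0.0, 0.0]
force: [0.2, -0.5, 2.8]
grip_width: 64.0
[442.58964091 -14.46458949 104.44817147] [ 0.1905439  -0.47325624  2.76298684] [ 0.01437625  0.06416387 -0.012771  ]
```

View pics/wrist3.png

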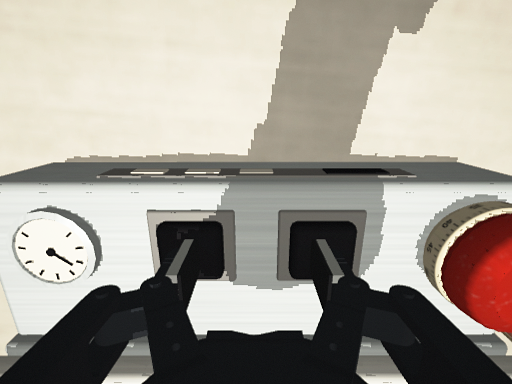

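View pics/side3z.png

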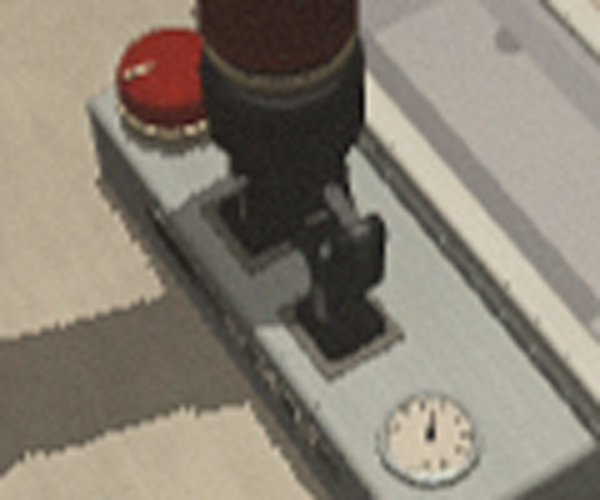

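Contact is at about TCP z=105 with both tips on the caps and 2.8 N total. I'll press through to the stops.

```bash

python3 -m pendant '[[0.75,0,0,0.025,0,0,0],[0.75,0,0,0.05,0,0,0],[0.75,0,0,0.05,0,0,0]]'
python3 -m pendant '[[0.75,0,0,0.01,0,0,0],[0.75,0,0,0.01,0,0,0]]'
python3 -m pendant '[[0.75,0,0,0.007,0,0,0],[0.75,0,0,0.007,0,0,0]]'
```

```text
time: 5.4
tool_pos: [442.6, -14.5, 97.9]
tcp_rot: [-0.038, 0.999, -0.0, 0.0]
force: [-1.7, 0.2, 11.2]
grip_width: 64.1
time: 5.57
tool_pos: [442.7, -14.5, 97.7]
tcp_rot: [-0.038, 0.999, -0.0, 0.001]
force: [-5.2, 0.2, 27.4]
grip_width: 63.9
time: 5.73
tool_pos: [442.7, -14.5, 97.6]
tcp_rot: [-0.038, 0.999, -0.0, 0.001]
force: [-6.3, -0.6, 36.1]
grip_width: 63.8
```

Both caps are on their stops: z has stopped moving while the force climbs. I'll ease slightly and hold.

```bash

python3 -m pendant '[[0.75,0,0,-0.006,0,0,0],[0.75,0,0,-0.006,0,0,0],[0.75,0,0,-0.006,0,0,0],[0.75,0,0,-0.006,0,0,0],[0.75,0,0,-0.006,0,0,0],[0.75,0,0,-0.006,0,0,0],[0.75,0,0,-0.006,0,0,0],[0.75,0,0,-0.006,0,0,0],[0.75,0,0,-0.006,0,0,0],[0.75,0,0,-0.006,0,0,0],[0.75,0,0,-0.006,0,0,0],[0.75,0,0,-0.006,0,0,0]]'
python3 - <<'E'
from h import *
import cv2
s=bot.sense(); print(s["tool_pos"],s["force"],s["torque"])
cv2.imwrite("pics/side4.png",bot.camera("side")["pixels"])
i=cv2.imread("pics/side4.png")[130:330,130:360]; cv2.imwrite("pics/side4z.png",cv2.resize(i,None,fx=3,fy=3,interpolation=cv2.INTER_CUBIC))
E
```

```text
time: 6.73
tool_pos: [442.7, -14.5, 97.7]
tcp_rot: [-0.038, 0.999, -0.0, 0.001]
force: [-4.6, 0.1, 28.0]
grip_width: 64.0
[442.65234193 -14.48419002  97.7118997 ] [-4.60425037  0.10014082 27.9948464 ] [0.05788531 1.09337347 0.04842617]
```

View pics/side4z.png

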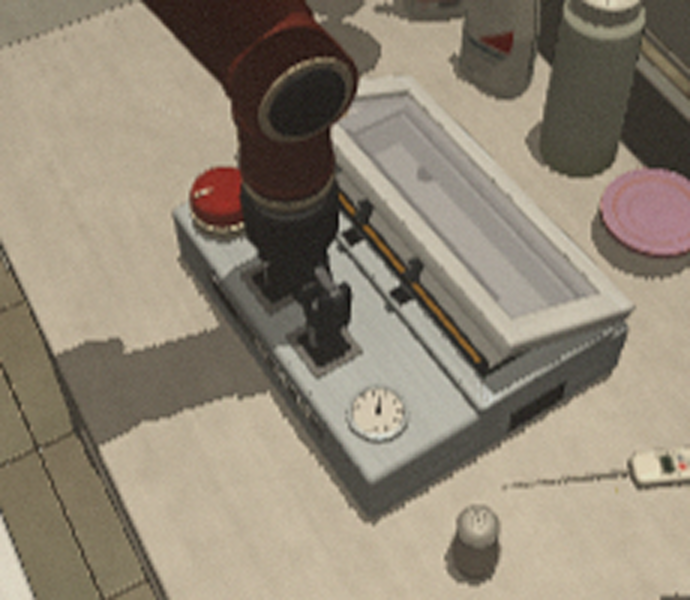

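The lid is rising, its front edge well above the body and clear of the hand. Hold on for about 5 s more.

```bash

python3 -m pendant '[[0.75,0,0,0,0,0,0],[0.75,0,0,0,0,0,0],[0.75,0,0,0,0,0,0],[0.75,0,0,0,0,0,0],[0.75,0,0,0,0,0,0],[0.75,0,0,0,0,0,0],[0.75,0,0,0,0,0,0],[0.75,0,0,0,0,0,0],[0.75,0,0,0,0,0,0],[0.75,0,0,0,0,0,0],[0.75,0,0,0,0,0,0],[0.75,0,0,0,0,0,0]]'
python3 -m pendant '[[0.75,0,0,0,0,0,0],[0.75,0,0,0,0,0,0],[0.75,0,0,0,0,0,0],[0.75,0,0,0,0,0,0],[0.75,0,0,0,0,0,0],[0.75,0,0,0,0,0,0],[0.75,0,0,0,0,0,0],[0.75,0,0,0,0,0,0],[0.75,0,0,0,0,0,0],[0.75,0,0,0,0,0,0],[0.75,0,0,0,0,0,0],[0.75,0,0,0,0,0,0]]'
python3 -m pendant '[[0.75,0,0,0,0,0,0],[0.75,0,0,0,0,0,0],[0.75,0,0,0,0,0,0],[0.75,0,0,0,0,0,0],[0.75,0,0,0,0,0,0],[0.75,0,0,0,0,0,0],[0.75,0,0,0,0,0,0],[0.75,0,0,0,0,0,0],[0.75,0,0,0,0,0,0],[0.75,0,0,0,0,0,0],[0.75,0,0,0,0,0,0],[0.75,0,0,0,0,0,0]]'
python3 -m pendant '[[0.75,0,0,0,0,0,0],[0.75,0,0,0,0,0,0],[0.75,0,0,0,0,0,0],[0.75,0,0,0,0,0,0],[0.75,0,0,0,0,0,0],[0.75,0,0,0,0,0,0],[0.75,0,0,0,0,0,0],[0.75,0,0,0,0,0,0],[0.75,0,0,0,0,0,0],[0.75,0,0,0,0,0,0],[0.75,0,0,0,0,0,0],[0.75,0,0,0,0,0,0]]'
python3 - <<'E'
from h import *
import cv2
cv2.imwrite("pics/side5.png",bot.camera("side")["pixels"])
E
python3 -m pendant '[[0.75,0,0,0,0,0,0],[0.75,0,0,0,0,0,0],[0.75,0,0,0,0,0,0],[0.75,0,0,0,0,0,0],[0.75,0,0,0,0,0,0],[0.75,0,0,0,0,0,0],[0.75,0,0,0,0,0,0],[0.75,0,0,0,0,0,0],[0.75,0,0,0,0,0,0],[0.75,0,0,0,0,0,0],[0.75,0,0,0,0,0,0],[0.75,0,0,0,0,0,0]]'
python3 - <<'E'
from h import *
import cv2
c=bot.camera("side")
cv2.imwrite("pics/side6.png",c["pixels"])
i=np.hstack([cv2.imread(f"pics/side{k}.png")[120:320,160:360] for k in(5,6)]); cv2.imwrite("pics/side56.png",cv2.resize(i,None,fx=2,fy=2,interpolation=cv2.INTER_CUBIC))
# expected lid front corners at angle a
p=[559.2,-5.7,.0757];cc,ss=np.cos(p[2]),np.sin(p[2])
for a in(0,1.0,1.1,1.2,1.25):
  out=[]
  for y in(170,-170):
    x=105-150*np.cos(a)-28*0; z=88+150*np.sin(a)
    x=105+(-150*np.cos(a)+28*np.sin(a)); z=88+150*np.sin(a)+28*np.cos(a)
    out.append(proj(c,[p[0]+cc*x-ss*y,p[1]+ss*x+cc*y,z])[0].round(1))
  print(a,out)
E
```

```text
time: 7.78
tool_pos: [442.7, -14.5, 97.7]
tcp_rot: [-0.038, 0.999, -0.0, 0.001]
force: [-4.1, -0.3, 27.3]
grip_width: 64.1
time: 8.78
tool_pos: [442.6, -14.5, 97.7]
tcp_rot: [-0.038, 0.999, -0.0, 0.001]
force: [-4.3, 0.1, 27.5]
grip_width: 64.4
time: 9.78
tool_pos: [442.7, -14.5, 97.7]
tcp_rot: [-0.038, 0.999, -0.0, 0.001]
force: [-4.9, -0.8, 27.3]
grip_width: 64.3
time: 10.78
tool_pos: [442.6, -14.5, 97.7]
tcp_rot: [-0.038, 0.999, -0.0, 0.001]
force: [-5.8, -0.8, 28.1]
grip_width: 64.0
time: 11.83
tool_pos: [442.6, -14.5, 97.7]
tcp_rot: [-0.038, 0.999, -0.0, 0.001]
force: [-5.6, 0.2, 28.2]
grip_width: 64.4
0 [array([219.4, 175.4]), array([291.4, 262. ])]
1.0 [array([246.1, 133.3]), array([327.3, 216.9])]
1.1 [array([250.5, 129.9]), array([332.5, 212.8])]
1.2 [array([255. , 126.9]), array([337.7, 209. ])]
1.25 [array([257.3, 125.6]), array([340.2, 207.2])]
```

View pics/side56.png

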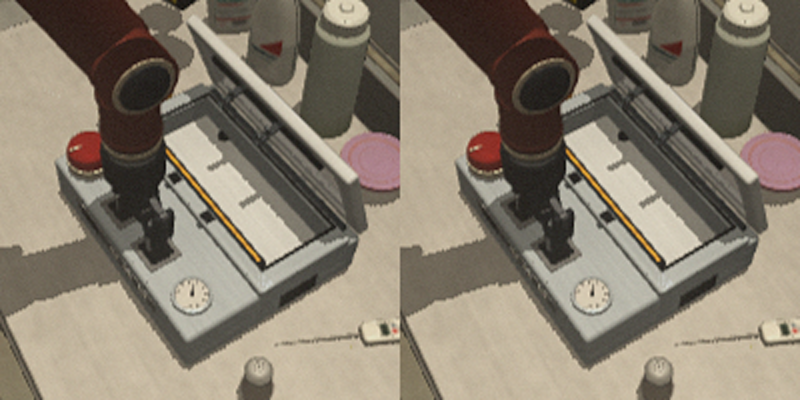

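The lid's front-right corner is at about (340,209) in both frames a second apart. That matches the 1.25 rad prediction of (340,207), so the lid is fully up. Now let go straight up.

```bash

python3 -m pendant '[[0.75,0,0,-0.03,0,0,0],[0.75,0,0,-0.08,0,0,0],[0.75,0,0,-0.15,0,0,0],[0.75,0,0,-0.3,0,0,0],[0.75,0,0,-0.5,0,0,0],[0.75,0,0,-0.7,0,0,0],[0.75,0,0,-0.9,0,0,0],[0.75,0,0,-1,0,0,0],[0.75,0,0,-1,0,0,0],[0.75,0,0,-1,0,0,0],[0.75,0,0,-1,0,0,0],[0.75,0,0,-1,0,0,0]]'
python3 - <<'E'
from h import *
import cv2
s=bot.sense(); print(s["tool_pos"],s["force"],s["qd"].round(3))
for n in("side","top","wrist"):cv2.imwrite(f"pics/{n}7.png",bot.camera(n)["pixels"])
i=np.hstack([cv2.imread("pics/side7.png")[120:320,160:360],cv2.imread("pics/top7.png")[100:300,170:370]]); cv2.imwrite("pics/st7.png",cv2.resize(i,None,fx=2,fy=2,interpolation=cv2.INTER_CUBIC))
E
```

```text
time: 12.88
tool_pos: [441.3, -14.5, 243.8]
tcp_rot: [-0.038, 0.999, 0.0, -0.002]
force: [0.2, -0.1, -0.5]
grip_width: 64.2
[441.28705845 -14.46383362 243.76151064] [ 0.21400017 -0.07770896 -0.51555242] [-0.001  0.006 -0.    -0.006  0.002  0.002 -0.001]
```

View pics/st7.png

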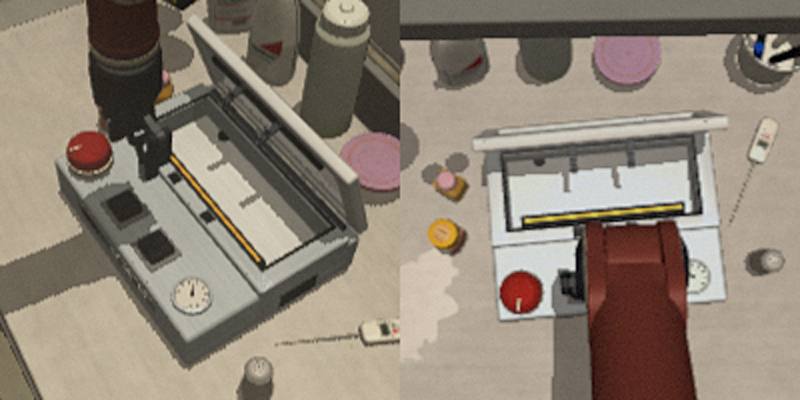

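View pics/wrist7.png

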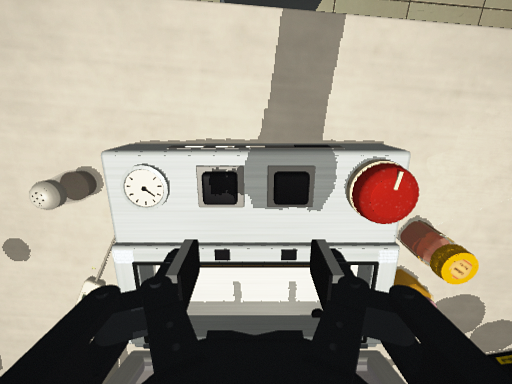

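The lid is still fully up, its corner still at about (340,209) in the side view. Both buttons have sprung back, at wrist (220,187) and (291,188), and the timer, jars, shaker and probe are where they were. The arm is free, with about 0.5 N at the wrist.

```bash
python3 -c "
from plant import bot
print(bot.hand_in())"
```

```text
the job is handed in; nothing more can be done
None
```

The lid is fully open and the job is handed in, at about 13 s of the 45 s allowed. I pressed both buttons down together, one fingertip on each, with about 28 N in total on the fingertips (36 N at most). I held them fully down for a little over 6 s, then lifted the hand straight up, about 145 mm clear.

**Lid:** In the side camera its front-right corner was at about (340,209). The prediction for 1.25 rad was (340,207). It did not move between two frames a second apart, and it stayed there after I let go.

**Other things:** Both buttons look back up. By eye, the timer, pepper jar, spice jar, salt shaker and probe stand where they were. The arm touches nothing, with about 0.5 N at the wrist.

**Disagreement:** The wrist camera put the buttons about 3 mm nearer the robot than the top and side cameras did. I shifted 1.5 mm to split the difference, which was well within the cap size. No check failed.

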